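# Chuck the sample rod and lift it out level

### The job

A sample rod stands loosely inside the open jaws of the chuck holder that lies on the tall loading stand. Turn the holder's ribbed sleeve clockwise (seen from above) until the three jaws grip the rod tightly while it still stands in its seat, then lift holder and rod by the sleeve straight up until the rod's lower end is clear above the whole stand. Finish still holding it there, over the stand, steady and level; leave the spare holder and the calculator alone.

Things in the scene. Friction and masses are not known exactly. Their poses are not given: they have to be found in the camera images.
- stand: fixed aluminium loading stand on a dark base plate 110 (x) x 120 (y) x 16 mm; origin under its centre, on the table. Two upright walls at y = +-44 mm leave the middle open along x; their ledges, 105 mm above the table, carry the holder's flange between small lips that rise to 111 mm and stop it from turning (1 to 2 mm play). In the middle of the base plate a round seat 20 mm wide and 8 mm deep, its floor 8 mm above the table, holds the rod's foot. Its place and yaw vary.
- holder: loose chuck holder (about 0.41 kg with sleeve and jaws): flat steel flange 66 (x) x 100 (y) x 10 mm lying on the stand's ledges; origin at the centre of the flange's underside, z up. A hub 38 mm wide stands on the flange to 21 mm above the origin, above it the sleeve from 22 to 62 mm; below the flange hang three jaws, 39 mm long.
- sleeve_mid (a point): centre of the holder's sleeve, half-way up, on the turning axis, 42 mm above the flange's underside (147 mm above the table at the start). The sleeve is a dark upright ribbed cylinder, 42 mm in diameter and 40 mm tall, gripped from above across its diameter at any yaw.
- sleeve (a joint): turn of the sleeve in its holder, rad: grows clockwise seen from above, 0 = jaws wide open, stop at 1.5; starts between 0 and 0.25. Stiff to turn (about 0.25 N m) and stays where it is left. The jaws move inward 4.4 mm per rad, meet the rod at about 0.8 and grip it tightly from about 1.1 on; from there it turns harder (0.3 N m, rising to about 0.9 N m at the stop). Let go of beyond 1.0 it springs back to about 1.0, with the jaws still tight.
- jaw0: one of the three coupled steel jaws (10 x 10 x 39 mm) below the flange, 120 degrees apart; its origin lies on the chuck's axis at the flange's underside. The jaws are driven by the sleeve only.
- jaw1: second jaw, as jaw0
- jaw2: third jaw, as jaw0
- rod: loose steel sample rod, 16 mm in diameter and 80 mm long, 0.07 to 0.17 kg, standing upright in the stand's seat; its upper 22 mm reach between the jaws. Origin at the centre of its lower end.
- rod_foot (a point): centre of the rod's lower end, 8 mm above the table at the start; when gripped it hangs 97 mm below the flange's underside.
- spare: bystander: a loose spare holder of the same look (flange, ribbed sleeve), 62 mm tall, lying low on the table, without stand or rod; origin under its centre
- calculator: bystander: black desk calculator 150 x 80 x 16 mm; origin under its centre

How it is judged:
By the outcome, as a careful person would: the job done as asked, in the order asked, and still so for the second after the job is handed in, while the arm keeps its last pose, push and grip.
It also fails if it takes over 48 s, if anything falls off the work surface, if the arm or the gripper's body presses on something with over 40 N, if the wrist force passes 120 N, or if a joint passes its speed limit or range.

### The arm

A 6-joint arm with a two-finger parallel gripper is mounted at the origin on the work surface. World frame = base frame: x ahead of the robot, y to its left, z up, the work surface at z = 0. Lengths are in mm, angles in rad, forces in N, time in s.
With the tool pointing down it reaches from about 350 to 725 mm from the base axis. Payload 4.3 kg.
Tool frame: the origin (TCP) lies midway between the tips of the shut fingers; the grasp point (between the pads) lies 19 mm behind it; x points along the fingers, y is the direction in which the jaws open and shut, and the axes are right-handed (so a half turn about x gives the same grasp; the last joint's range is limited). The gripper opens to 85 mm and grips with 20 to 120 N. Pads are 22 mm wide; open, the fingers measure 114 mm over their backs; the gripper's body (76 mm by 85 mm) begins 54 mm behind the grasp point. The pads swing forward as they close: fully open they stand 13 mm farther back than shut.
Start: joints at [-1.221, 0.377, 0.081, 1.274, 0, 1.46], TCP at [255.183, -515.314, 231.329] pointing down, gripper open.
Joint ranges: [-2.72, 2.72], [-0.84, 1.66], [-1.02, 1.22], [-1.77, 2.12], [-1.37, 1.28], [-3.14, 3.14]. Speed limits (rad/s): [2.57, 2.57, 3.14, 3.14, 3.14, 3.14].

### API

Orientations are given as a 3x3 rotation matrix whose columns are the frame's x, y, z axes.
In Python, from cell import robot gives the robot as it stands.
- The arm moves only by the shell command python3 -m jog 'ROWS' [OPENING] [FORCE]. ROWS is a JSON object of lists of equal length, an entry for each row: "offset": the shift along the tool's x, y, z scaled (see below), a list of three; "spin": the turn about the tool's x scaled (see below). A call has 1 to 5 rows; each row shifts and turns the commanded pose from where the row before left it, along the tool's axes as they then stand; what a row does not reach is not made up. The controller multiplies each number of a shift by 50 cm and each number of a turn by 90 degrees. A row lasts 1/8 s, in which the tool goes at most 62.5 mm and 10.7 degrees, less where a joint would pass 70% of its speed; a pose out of reach is approached as far as the arm can. A call with a number of a shift or a turn outside -1 to 1 is refused whole. A call with a gripper value outside its range is refused whole. OPENING is the opening, from 0 (shut) to 1 (fully open), set as the call begins (- or left out, the last holds). The fingers move at their own pace and stop on an object; FORCE is the grip in N (left out, the last holds). Time passes only in rows, so rows that do not move let the fingers close. It gives the time, the measured TCP pose, the force and the opening at its end, in the units of the state.
- robot.sense(): the state, without advancing time (a new reading comes with each control period).
- robot.grab_frame(name): name is "scene" or "top" or "wrist"; returns a dict with "color" (480x640x3 uint8, blue, green, red), "fx", "fy", "cx", "cy" (pixels), "rvec" (rotation vector, rad) and "tvec" (3), from world to camera coordinates, as OpenCV has them. Camera axes: x right, y down, z forward; pixel columns grow to the right and rows downward; lengths in mm; the calibration is good to about 2 mm. A picture is of the moment at which its call begins. There is no depth.
- robot.job_done(): hands the job in, once; it reports no verdict.
The state is a dict: "clock": time; "joints": joint angles; "joint_vel": joint speeds; "joint_efforts": joint torques, N m; "ee_pos": TCP position; "tcp_rot": TCP orientation; "ft_force": force on the tool from outside, world axes, zero at the start; "torque": the same for the moment, N m; "opening": finger opening in mm.
Only numpy, scipy, OpenCV 4.12 (cv2) and the standard library are available. Lean on these libraries where they do the work, as an engineer would, in place of code of your own. Each camera call takes 0.05 s, during which the arm holds its last target.

## Working session

There is one attempt and no reset: what is moved stays moved. The work goes in short steps, Python scripts to look and compute and a shell command to move; the robot and the scene stay as the last step left them, time stands still between calls to the robot, and variables do not carry over. Pictures are saved under pics/ and viewed, and the job is handed in when it is done.

```bash
mkdir -p pics; ls; python3 - <<'E'
from cell import robot
import cv2,pickle
s=robot.sense();print(s)
d={}
for n in("scene","top","wrist"):
    f=robot.grab_frame(n);d[n]=f;cv2.imwrite(f"pics/{n}0.png",f["color"]);print(n,f["fx"],f["fy"],f["cx"],f["cy"],f["rvec"],f["tvec"])
pickle.dump(d,open("f0.pkl","wb"))
E
```

```text
pics
{'clock': 0.0, 'joints': array([-1.22132486e+00,  3.78095013e-01,  7.96363893e-02,  1.27435133e+00,
        4.46055461e-07,  1.46051044e+00]), 'joint_vel': array([ 6.24045228e-04, -4.89578306e-04,  6.53458447e-05, -2.68031172e-05,
        1.46119263e-03,  1.45626792e-03]), 'joint_efforts': array([ 2.64830967e-03, -4.63600874e+01,  2.69875038e+01,  2.06303399e-02,
        4.65260359e-05, -4.12013549e-06]), 'ee_pos': array([ 254.94068841, -514.68956095,  230.3466561 ]), 'tcp_rot': array([[-6.89047379e-04,  4.43729977e-01, -8.96160272e-01],
       [ 1.89205827e-03, -8.96158302e-01, -4.43730457e-01],
       [-9.99997973e-01, -2.00133876e-03, -2.22067444e-04]]), 'ft_force': array([-0.26800233, -0.74340544, -0.43258409]), 'torque': array([ 0.00452431, -0.02977509, -0.04173138]), 'opening': 85.39155389263577}
scene 590.1988273128585 590.1988273128585 319.3055656697218 244.01606885074358 [ 2.05858472  1.0985683  -0.53008758] [-291.59876978 -171.52050218 1446.07960615]
top 530.1564278801923 530.1564278801923 320.44450121071094 245.12056128306844 [ 2.10960738 -2.16596963  0.15305632] [  12.7170386   501.53121999 1072.55592844]
wrist 420.46987345860356 420.46987345860356 320.4006557944822 235.2994479558973 [-2.45061241  1.52036536  0.22771651] [-574.52476231  -37.35077408  379.85253818]
```

View pics/scene0.png

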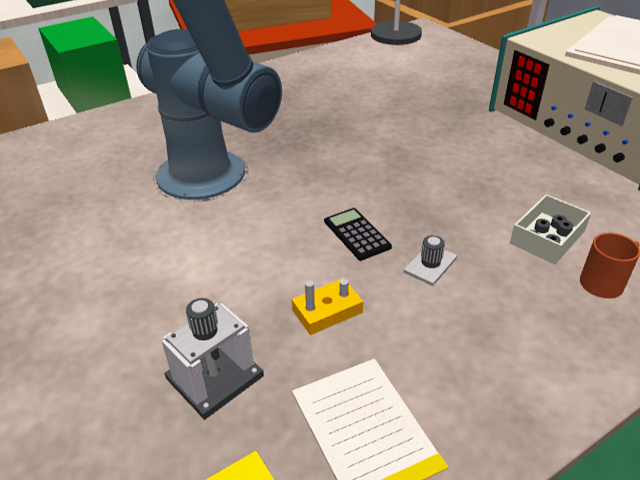

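View pics/top0.png

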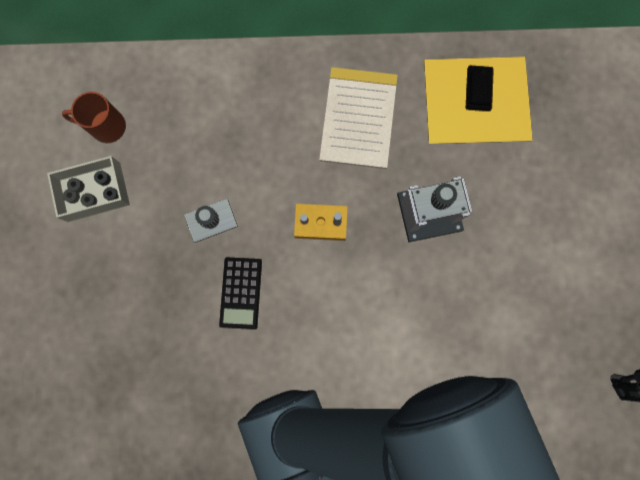

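View pics/wrist0.png

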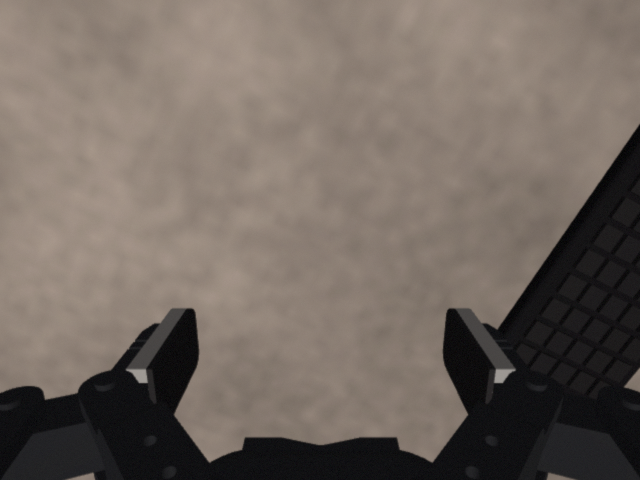

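The scene view shows the stand at about (212,355) with its sleeve at (202,318). In the top view the holder's sleeve is at (444,195), the spare at (207,217) and the calculator at (240,293). I'll zoom in on the stand next.

```bash
python3 - <<'E'
import cv2,pickle
import numpy as np
d=pickle.load(open("f0.pkl","rb"))
a=cv2.resize(d["top"]["color"][165:255,385:485],None,fx=6,fy=6,interpolation=cv2.INTER_CUBIC)
b=cv2.resize(d["scene"]["color"][285:425,155:275],None,fx=4,fy=4,interpolation=cv2.INTER_CUBIC)
cv2.imwrite("pics/a.png",a);cv2.imwrite("pics/b.png",b)
E
```

```text
(no output)
```

View pics/a.png

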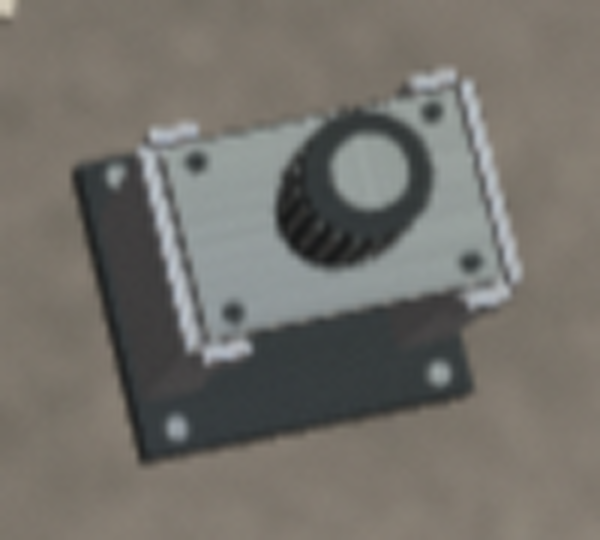

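View pics/b.png

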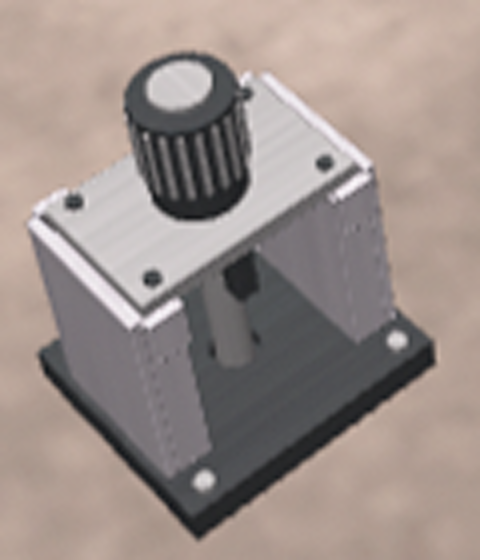

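```bash
cat > h.py <<'E'
import cv2,numpy as np
def cast(f,uv,z):
    K=np.array([[f["fx"],0,f["cx"]],[0,f["fy"],f["cy"]],[0,0,1]])
    R=cv2.Rodrigues(np.array(f["rvec"],float))[0];t=np.array(f["tvec"],float).ravel()
    c=-R.T@t
    d=R.T@np.linalg.inv(K)@np.array([uv[0],uv[1],1.])
    return c+d*(z-c[2])/d[2]
def proj(f,p):
    K=np.array([[f["fx"],0,f["cx"]],[0,f["fy"],f["cy"]],[0,0,1]])
    return cv2.projectPoints(np.array([p],float),np.array(f["rvec"],float),np.array(f["tvec"],float),K,None)[0].ravel()
E
python3 - <<'E'
import pickle,numpy as np
from h import *
d=pickle.load(open("f0.pkl","rb"))
T=lambda p:(385+(p[0]+.5)/6-.5,165+(p[1]+.5)/6-.5)
S=lambda p:(155+(p[0]+.5)/4-.5,285+(p[1]+.5)/4-.5)
np.set_printoptions(precision=1,suppress=True)
print("cap top",cast(d["top"],T((370,172)),167)," scene",cast(d["scene"],S((179,84)),167))
q=[cast(d["top"],T(p),115) for p in[(196,161),(432,110),(471,262),(233,313)]]
print(np.mean(q,0),q)
e=(q[0]+q[3]-q[1]-q[2]);print("yaw y axis->",np.degrees(np.arctan2(e[1],e[0]))-90)
q=[cast(d["scene"],S(p),115) for p in[(74,201),(325,162),(152,278),(247,93)]]
print(np.mean(q,0),q)
b=[cast(d["top"],T(p),16) for p in[(116,178),(177,429),(439,374)]];print("base",(b[0]+b[2])/2,b)
b=[cast(d["scene"],S(p),16) for p in[(397,341),(204,481)]];print("base sc",b)
E
```

```text
cap top [ 573.8 -239.5  167. ]  scene [ 569.4 -235.2  167. ]
[ 573.8 -239.   115. ] [array([ 592., -195.,  115.]), array([ 607.1, -273.5,  115. ]), array([ 555.5, -283. ,  115. ]), array([ 540.7, -204.3,  115. ])]
yaw y axis-> 10.769975693793484
[ 571.6 -235.5  115. ] [array([ 553.1, -279.9,  115. ]), array([ 589.5, -191.3,  115. ]), array([ 604.5, -270.6,  115. ]), array([ 539.1, -200.3,  115. ])]
base [ 574.1 -239.7   16. ] [array([ 611.6, -183.9,   16. ]), array([ 519.2, -201.1,   16. ]), array([ 536.6, -295.5,   16. ])]
base sc [array([ 608.5, -180. ,   16. ]), array([ 625.7, -274.8,   16. ])]
```

```bash
python3 -m jog '{"offset":[[0,-0.027,-0.1],[0,-0.027,-0.1],[0,-0.027,-0.1],[0,-0.027,-0.1],[0,-0.027,-0.1]],"spin":[0,0,0,0,0]}' 1 20
python3 - <<'E'
from cell import robot
s=robot.sense();print(s["clock"],s["joints"],s["ee_pos"],s["tcp_rot"])
E
```

```text
clock: 0.78
ee_pos: [450.2, -342.5, 231.0]
tcp_rot: [[-0.0, 0.444, -0.896], [0.0, -0.896, -0.444], [-1.0, -0.0, 0.0]]
ft_force: [0.4, -0.5, -0.6]
opening: 85.2
0.775 [-7.62462670e-01  3.58413123e-01  5.26697837e-02  1.26540603e+00
 -7.54721312e-05  1.91946024e+00] [ 450.21832724 -342.52312425  231.04735749] [[-3.07428767e-04  4.43652118e-01 -8.96199031e-01]
 [ 1.89272882e-04 -8.96199032e-01 -4.43652183e-01]
 [-9.99999935e-01 -3.06017617e-04  1.91546049e-04]]
```

```bash
python3 -m jog '{"offset":[[0.01,-0.027,-0.104],[0.01,-0.027,-0.104],[0.01,-0.026,-0.104],[0,0,0],[0,0,0]],"spin":[0,0,0,-0.11,-0.11]}'
python3 -m jog '{"offset":[[0,0,0],[0,0,0],[0,0,0],[0,0,0],[0,0,0]],"spin":[-0.11,-0.11,-0.11,-0.11,-0.11]}'
python3 -m jog '{"offset":[[0,0,0],[0,0,0],[0,0,0]],"spin":[-0.11,-0.11,0]}'
python3 - <<'E'
from cell import robot
import cv2,pickle
from h import *
s=robot.sense();print(s["clock"],s["joints"],s["ee_pos"],s["tcp_rot"])
f=robot.grab_frame("wrist");cv2.imwrite("pics/w1.png",f["color"]);pickle.dump(f,open("w1.pkl","wb"))
for z in(167,115):
  print(proj(f,(573.8,-239.2,z)),proj(f,(570.5,-235.3,z)))
E
```

```text
clock: 1.4
ee_pos: [571.6, -237.7, 215.5]
tcp_rot: [[-0.001, 0.726, -0.687], [0.0, -0.687, -0.726], [-1.0, -0.001, 0.001]]
ft_force: [-0.0, 0.6, -0.7]
opening: 85.4
clock: 2.02
ee_pos: [571.0, -238.6, 215.9]
tcp_rot: [[-0.001, 0.995, 0.104], [0.0, 0.104, -0.995], [-1.0, -0.001, -0.001]]
ft_force: [0.3, -0.7, 0.2]
opening: 85.1
clock: 2.4
ee_pos: [571.1, -238.7, 215.9]
tcp_rot: [[-0.001, 0.904, 0.428], [0.0, 0.428, -0.904], [-1.0, -0.001, -0.001]]
ft_force: [0.0, -0.7, -0.3]
opening: 85.4
2.4 [-4.98288523e-01  4.74607337e-01  1.90083332e-01  1.28711878e+00
 -5.81021525e-05  6.30430014e-01] [ 571.0600053  -238.66150036  215.89581157] [[-7.71301937e-04  9.03864477e-01  4.27818199e-01]
 [ 3.53506432e-04  4.27818546e-01 -9.03864573e-01]
 [-9.99999640e-01 -5.45916011e-04 -6.49499180e-04]]
[324.17067029 268.65618436] [321.4879232  259.14845918]
[323.38190511 237.24330535] [321.2209963  229.42305118]
```

View pics/w1.png

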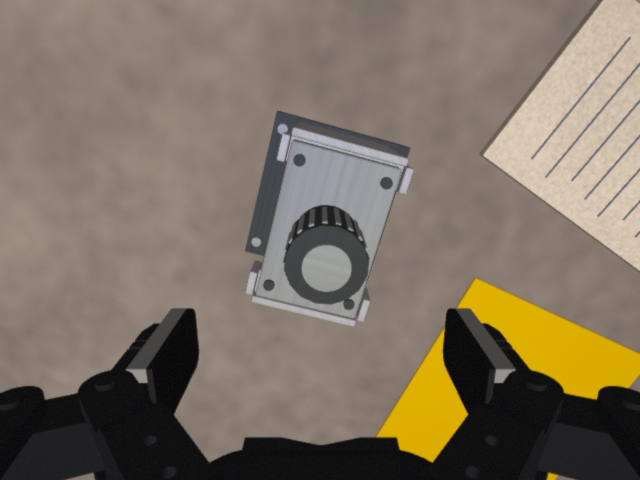

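The wrist view shows the holder under the gripper. The cap centre is at about (326,268), and the flange screws are at (300,160), (386,183), (269,285) and (349,304).

```bash
python3 - <<'E'
from h import *
import pickle
f=pickle.load(open("w1.pkl","rb"))
g=cv2.cvtColor(f["color"],cv2.COLOR_BGR2GRAY)
m=((g>110)*255).astype(np.uint8);m2=np.zeros_like(m);m2[235:300,292:360]=m[235:300,292:360]
n,l,st,c=cv2.connectedComponentsWithStats(m2)
i=l[268,326];print(st[i],c[i]);print(cast(f,c[i],167))
print(cast(f,((300+386+269+349)/4,(160+183+285+304)/4),115))
E
```

```text
[ 302  245   50   47 1846] [326.14192849 267.89815818]
[ 574.49910602 -238.43094881  167.        ]
[ 574.07688555 -236.09776301  115.        ]
```

```bash
python3 -m jog '{"offset":[[0.04,0.0053,0.001],[0.05,0,0],[0.05,0,0],[0.04,0,0],[0,0,0]],"spin":[0,0,0,0,0]}'
python3 - <<'E'
from cell import robot
import cv2
s=robot.sense();print(s["clock"],s["ee_pos"],s["ft_force"])
for n in("wrist","scene"):
  f=robot.grab_frame(n);cv2.imwrite(f"pics/{n}2.png",f["color"])
E
```

```text
clock: 3.08
ee_pos: [572.4, -237.3, 124.4]
tcp_rot: [[-0.004, 0.904, 0.428], [0.002, 0.428, -0.904], [-1.0, -0.003, -0.003]]
ft_force: [-0.4, -0.4, 0.1]
opening: 85.6
3.075 [ 572.3822676  -237.32912486  124.38131199] [-0.43941542 -0.40981581  0.13360927]
```

View pics/wrist2.png

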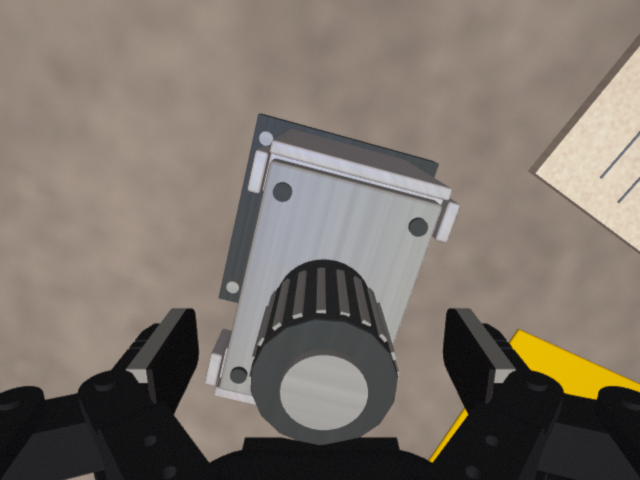

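View pics/scene2.png

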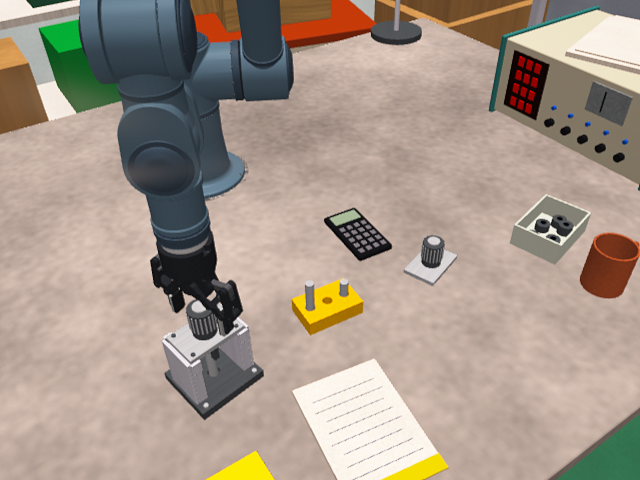

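```bash
python3 - <<'E'
from h import *
from cell import robot
f=robot.grab_frame("wrist");print(cast(f,(323.5,392),167),robot.sense()["ee_pos"])
E
python3 -m jog '{"offset":[[0,0.0024,0],[0,0,0]],"spin":[0,0]}'
```

```text
[ 577.09513155 -241.83303005  167.        ] [ 574.51087132 -238.45252458  127.36614953]
clock: 3.48
ee_pos: [575.6, -237.8, 127.2]
tcp_rot: [[0.001, 0.903, 0.43], [-0.001, 0.43, -0.903], [-1.0, 0.001, 0.001]]
ft_force: [-0.4, 0.3, -0.1]
opening: 85.2
```

```bash
python3 - <<'E'
from h import *
from cell import robot
f=robot.grab_frame("wrist");cv2.imwrite("pics/w3.png",f["color"])
g=cv2.cvtColor(f["color"],cv2.COLOR_BGR2GRAY)
m=((g>110)*255).astype(np.uint8);m[:335]=0;m[450:]=0;m[:,:262]=0;m[:,385:]=0
n,l,st,c=cv2.connectedComponentsWithStats(m)
i=l[392,322];print(st[i],c[i],cast(f,c[i],167),robot.sense()["ee_pos"])
E
```

```text
[ 272  344   86   74 5057] [314.35693099 380.54281194] [ 574.74322745 -239.3688727   167.        ] [ 575.45705451 -237.78583426  126.96413466]
```

View pics/w3.png

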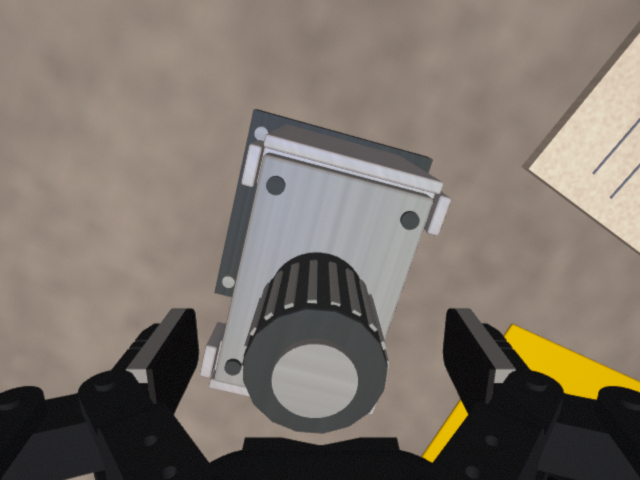

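The cap centre is now at (314,381), left of the pad midline at about 320. That's 1.5 mm off, so I'll correct it.

```bash
python3 -m jog '{"offset":[[0,-0.003,0.002],[0,0,0],[0,0,0]],"spin":[0,0,0]}'
python3 -m jog '{"offset":[[0,0,0],[0,0,0],[0,0,0],[0,0,0],[0,0,0]],"spin":[0,0,0,0,0]}' 0 100
python3 -m jog '{"offset":[[0,0,0],[0,0,0],[0,0,0]],"spin":[0,0,0]}'
python3 - <<'E'
from h import *
from cell import robot
f=robot.grab_frame("wrist");cv2.imwrite("pics/w4.png",f["color"]);s=robot.sense();print(s["ft_force"],s["torque"],s["joints"][5])
E
```

```text
clock: 3.9
ee_pos: [574.0, -239.2, 126.3]
tcp_rot: [[-0.0, 0.903, 0.429], [-0.0, 0.429, -0.903], [-1.0, -0.0, 0.0]]
ft_force: [0.2, -0.6, -0.5]
opening: 85.3
clock: 4.53
ee_pos: [574.4, -239.2, 126.7]
tcp_rot: [[0.001, 0.903, 0.43], [-0.0, 0.43, -0.903], [-1.0, 0.001, 0.001]]
ft_force: [-0.1, 1.5, 3.9]
opening: 40.4
clock: 4.9
ee_pos: [574.3, -239.1, 126.7]
tcp_rot: [[0.001, 0.903, 0.43], [-0.0, 0.43, -0.903], [-1.0, 0.001, 0.0]]
ft_force: [0.5, 1.5, 5.4]
opening: 40.3
[0.1530726  0.93577408 5.06026186] [ 0.30165517  0.11258031 -0.01989008] 0.6300482325081465
```

View pics/w4.png

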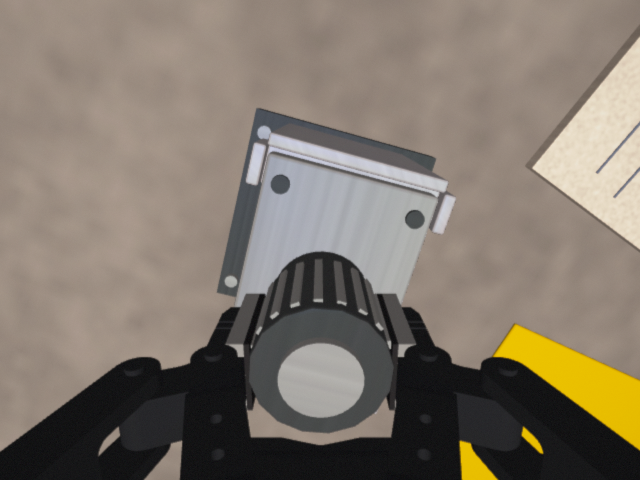

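The pads are centred on the sleeve: cap at (321,380), opening 40 mm. I'll turn clockwise and watch the moment.

```bash
cat > st.py <<'E'
from cell import robot
s=robot.sense();R=s["tcp_rot"]
import numpy as np
print(round(s["clock"],2),"yaw",round(np.arctan2(R[1,1],R[0,1]),3),"tau",s["torque"].round(2),"F",s["ft_force"].round(1),"j6",s["joints"][5].round(3),"p",s["ee_pos"].round(1),"op",round(s["opening"],1))
E
python3 st.py
python3 -m jog '{"offset":[[0,0,0],[0,0,0],[0,0,0],[0,0,0]],"spin":[0.08,0.08,0.08,0]}' >/dev/null; python3 st.py
python3 -m jog '{"offset":[[0,0,0],[0,0,0],[0,0,0],[0,0,0]],"spin":[0.08,0.08,0,0]}'>/dev/null; python3 st.py
python3 - <<'E'
from h import *
from cell import robot
f=robot.grab_frame("wrist");cv2.imwrite("pics/w5.png",f["color"])
E
```

```text
4.95 yaw 0.444 tau [ 0.3   0.11 -0.02] F [0.2 0.9 5.1] j6 0.63 p [ 574.4 -239.2  126.7] op 40.0
5.45 yaw 0.066 tau [ 0.17  0.25 -0.22] F [-1.3  1.   5.3] j6 1.008 p [ 573.8 -239.5  126.7] op 40.3
5.95 yaw -0.185 tau [ 0.12  0.41 -0.2 ] F [-1.9  0.5  6.2] j6 1.259 p [ 573.6 -239.5  126.7] op 40.0
```

View pics/w5.png

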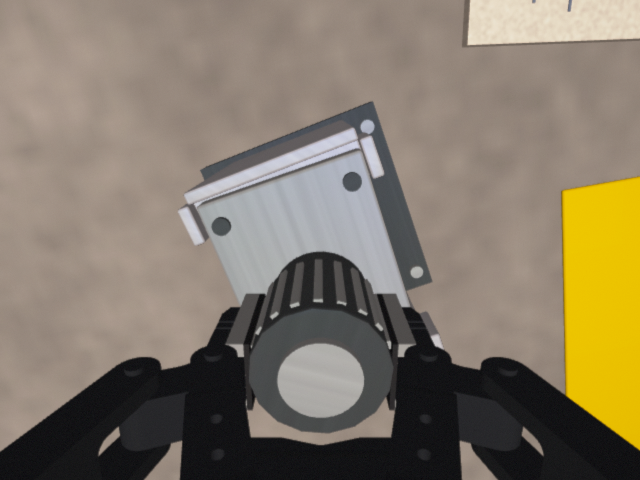

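The sleeve turns with the pads while the flange stays held by the lips, and the moment is about −0.2 N m, as expected.

```bash

python3 -m jog '{"offset":[[0,0,0],[0,0,0],[0,0,0],[0,0,0]],"spin":[0.08,0.08,0,0]}' >/dev/null; python3 st.py
python3 -m jog '{"offset":[[0,0,0],[0,0,0],[0,0,0],[0,0,0]],"spin":[0.08,0.04,0,0]}'>/dev/null; python3 st.py
python3 -m jog '{"offset":[[0,0,0],[0,0,0],[0,0,0],[0,0,0]],"spin":[0.06,0,0,0]}'>/dev/null; python3 st.py
```

```text
6.5 yaw -0.436 tau [ 0.22  0.57 -0.2 ] F [-3.8  1.   6.5] j6 1.51 p [ 573.2 -239.4  126.7] op 40.1
7.0 yaw -0.624 tau [0.26 0.74 0.06] F [-4.   1.4  8.2] j6 1.698 p [ 572.9 -239.1  126.6] op 40.2
7.5 yaw -0.718 tau [0.31 0.71 0.21] F [-4.4  1.6  8.1] j6 1.792 p [ 572.7 -239.   126.7] op 40.2
```

```bash

python3 -m jog '{"offset":[[0,0.002,-0.002],[0,0,0]],"spin":[0.02,0]}' >/dev/null; python3 st.py
python3 - <<'E'
from h import *
from cell import robot
f=robot.grab_frame("wrist");cv2.imwrite("pics/w6.png",f["color"])
f=robot.grab_frame("scene");cv2.imwrite("pics/s6.png",cv2.resize(f["color"][240:430,130:300],None,fx=3,fy=3))
E
```

```text
7.75 yaw -0.749 tau [0.23 1.54 0.35] F [-9.2  1.5 11.4] j6 1.824 p [ 572.8 -239.   126.7] op 40.3
```

View pics/w6.png

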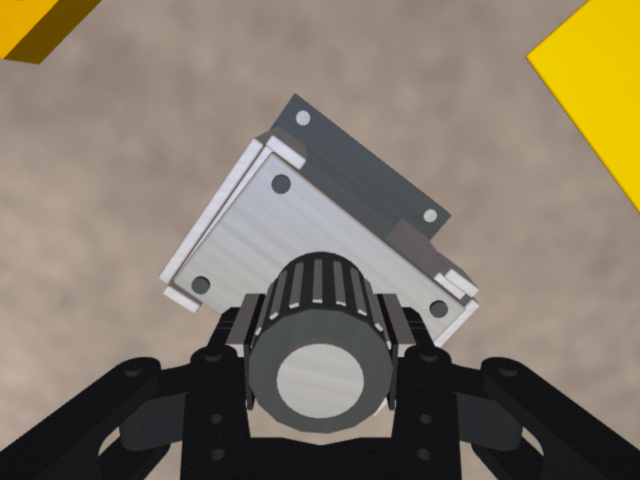

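View pics/s6.png

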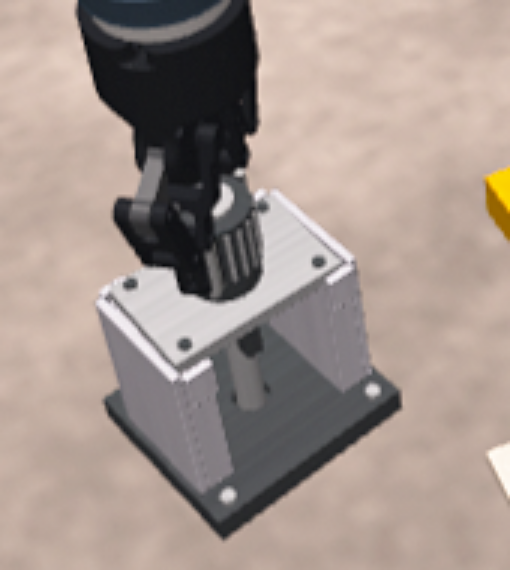

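```bash

python3 -m jog '{"offset":[[0,-0.003,0.003],[0,0,0],[0,0,0]],"spin":[0,0,0]}' >/dev/null; python3 st.py
```

```text
8.22 yaw -0.749 tau [0.28 0.49 0.35] F [-2.9  2.   6.4] j6 1.822 p [ 572.7 -239.   126.7] op 40.0
```

```bash

python3 -m jog '{"offset":[[-0.008,0,0],[-0.03,0,0],[0,0,0]],"spin":[0,0,0]}' - 120 >/dev/null; python3 st.py
python3 - <<'E'
from h import *
from cell import robot
f=robot.grab_frame("wrist");cv2.imwrite("pics/w7.png",f["color"])
f=robot.grab_frame("scene");cv2.imwrite("pics/s7.png",cv2.resize(f["color"][240:430,130:300],None,fx=3,fy=3))
E
```

```text
8.6 yaw -0.75 tau [-0.05 -0.01 -0.03] F [ 0.6 -0.6 -6.1] j6 1.824 p [ 573.7 -239.5  146.3] op 40.1
```

View pics/w7.png

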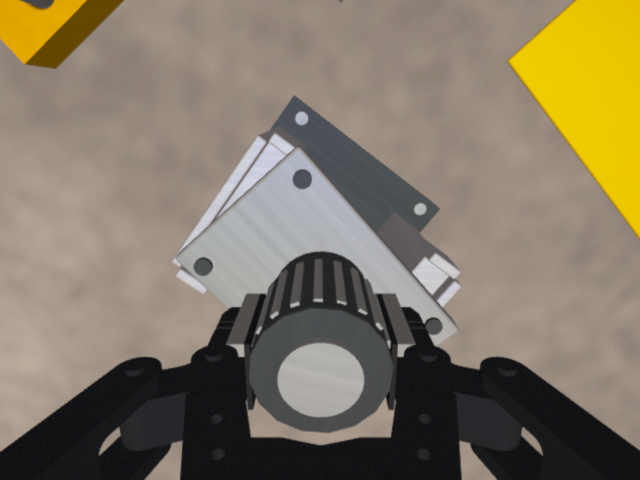

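View pics/s7.png

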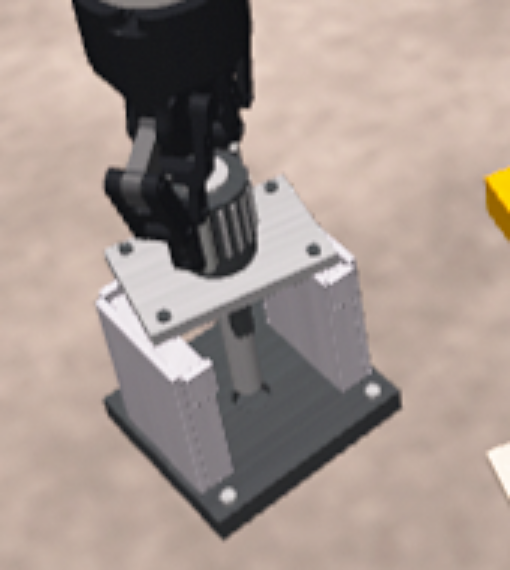

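The holder is off the ledges. Its flange sprang round slightly once clear of the lips, as the task said it would, and the load of about 5.5 N matches holder plus rod. Next I'll lift the rest of the way.

```bash

python3 -m jog '{"offset":[[-0.04,0,0],[-0.06,0,0],[-0.06,0,0],[-0.05,0,0],[-0.02,0,0]],"spin":[0,0,0,0,0]}' >/dev/null; python3 st.py
python3 -m jog '{"offset":[[0,0,0],[0,0,0],[0,0,0],[0,0,0]],"spin":[0,0,0,0]}' >/dev/null; python3 st.py
python3 - <<'E'
from h import *
from cell import robot
for n,(a,b,c,d) in dict(scene=(200,430,110,310),top=(110,290,350,550)).items():
  f=robot.grab_frame(n);cv2.imwrite(f"pics/{n}8.png",cv2.resize(f["color"][a:b,c:d],None,fx=2.5,fy=2.5))
E
python3 st.py
```

```text
9.32 yaw -0.75 tau [-0.01 -0.04 -0.02] F [ 0.1 -0.3 -6.2] j6 1.823 p [ 573.8 -239.4  261.6] op 39.7
9.82 yaw -0.75 tau [-0.01  0.02  0.06] F [-0.   0.7 -5.4] j6 1.823 p [ 573.  -238.9  259.5] op 39.9
9.93 yaw -0.75 tau [-0.03 -0.02 -0.01] F [ 0.2  0.1 -5.1] j6 1.823 p [ 573.2 -239.1  259.9] op 40.1
```

View pics/scene8.png

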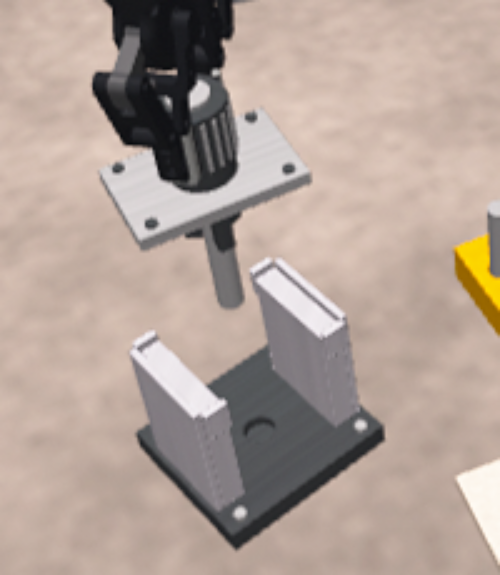

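View pics/top8.png

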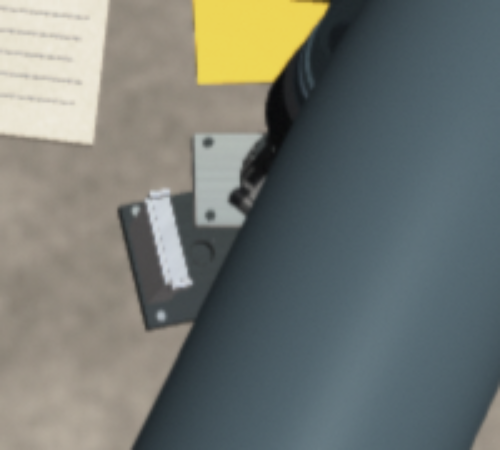

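The rod hangs in the jaws, with its lower end at scene pixel (202,321), and the seat is empty. I'll check the foot height and that it's holding steady.

```bash
python3 - <<'E'
from h import *
from cell import robot
f=robot.grab_frame("scene")
for z in (111,130,141,150): print(z,proj(f,(573,-239,z)))
E
python3 -m jog '{"offset":[[0,0,0],[0,0,0],[0,0,0],[0,0,0],[0,0,0]],"spin":[0,0,0,0,0]}'; python3 st.py
```

```text
111 [203.53411149 333.324562  ]
130 [201.72293455 325.01368538]
141 [200.65143731 320.09694797]
150 [199.76189768 316.01515236]
clock: 10.6
ee_pos: [573.4, -239.1, 260.3]
tcp_rot: [[0.0, 0.732, -0.681], [-0.0, -0.681, -0.732], [-1.0, 0.0, 0.0]]
ft_force: [-0.3, 0.5, -4.8]
opening: 39.6
10.6 yaw -0.75 tau [ 0.01  0.04 -0.03] F [-0.3  0.5 -4.8] j6 1.823 p [ 573.4 -239.1  260.3] op 39.6
```

The foot is at about 140 mm, clear of the 111 mm lips, and nothing is moving, so I'm handing in.

```bash
python3 -c "
from cell import robot
print(robot.job_done())"; python3 st.py
```

```text
the job is handed in; nothing more can be done
None
the job is handed in; nothing more can be done
```

I gripped the sleeve across its diameter and turned it about 1.19 rad clockwise with the rod still in its seat. I then lifted holder and rod about 133 mm and handed in while still holding them over the stand, 10.6 s in.

- **Grip on the rod:** The turning moment rose clearly over about the last 0.3 rad, so I judged the sleeve to be beyond 1.1. Its angle could not be read directly.
- **Spring-back:** When the flange cleared the lips it turned a little, estimated 0.2 to 0.3 rad. I took this as the described spring-back to about 1.0, with the jaws still tight.
- **Height:** In the scene picture the rod hangs in the jaws with its lower end about 140 mm above the table. The stand's lips reach 111 mm, and the seat was empty.
- **Steadiness:** The tool was pointing straight down and steady, with a load of about 5 N, which fits holder plus rod.
- **Small disagreements:**
  - The scene camera placed the stand 3 to 5 mm away from the top and wrist cameras. I used the wrist view to centre the grip.
  - A nudge of about 1 mm just before the lift raised the side force to 9 N, so I took it back.
- **Spare and calculator:** I moved neither, but took no final picture to check them.

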